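# Lay out a repair order on the chandler's ruled board

## Task

Lay out the repair order on the ruled board: the brass gaff jaw flat on the red felt square, the tin lamp chimney upright on the blue felt square with the soot-dark chimney cap centred on top of it, the bright copper-coloured ring bolt flat in the square between the red and the blue one, and the green ring bolt flat in the square directly behind the jaw (away from the robot). Centre each piece in its square, any way round, and let go of everything. Leave the shackle and the yellow grease tin where they are.

Things in the scene. Friction and masses are not known exactly. Their poses are not given: they have to be found in the camera images.
- board: light wooden board fixed to the counter, 220 mm deep (x) by 320 mm wide (y), 10 mm thick, turned by up to 0.2 rad. Dark lines rule its top into six 100 mm squares: three near the robot (centres at x = -50 mm and y = -100, 0, +100 mm in the board's frame) and three behind them (x = +50 mm). Origin: centre of its underside; x points away from the robot, y to the robot's left, z up.
- red_felt: red felt square, 84 mm, lying centred in one end square of the board's near row (left or right end varies). Origin: its centre, level with the board's top (z = 10 mm); same axes as the board. The square directly behind it is centred at x = +100 mm in its frame. It is 1 mm thick and soft: things sink into it and rest at the board's top level.
- blue_felt: blue felt square, 84 mm, centred in the other end square of the near row; otherwise like the red one.
- gaff_jaw: brass gaff jaw lying flat, a Y-shaped fitting 76 mm long, 62 mm wide, 18 mm high, 0.22 kg. A square-edged tang 22 mm wide runs along its x axis from x = -38 to x = 0 mm and forks there into two horns that reach x = +38 mm. Origin: middle of its length, on its underside; z up. Grip it across the tang, about x = -18 mm.
- bright_bolt: Bright copper-coloured bronze ring bolt lying flat, 86 mm long, cast in one piece: a round shank 12 mm thick from x = -43 to about x = +5 mm, and a flat ring 40 mm across (bar 10 mm, hole 20 mm) centred at x = +23 mm. 0.11 kg. Origin: middle of its length, on its underside; x runs along the shank towards the ring, z up. Grip it across the shank, about x = -15 mm.
- green_bolt: Green, weathered bronze ring bolt lying flat, 86 mm long, cast in one piece: a round shank 12 mm thick from x = -43 to about x = +5 mm, and a flat ring 40 mm across (bar 10 mm, hole 20 mm) centred at x = +23 mm. 0.11 kg. Origin: middle of its length, on its underside; x runs along the shank towards the ring, z up. Grip it across the shank, about x = -15 mm.
- chimney: tin lamp chimney, a plain silvery tube standing upright and open at both ends: 50 mm across, 43 mm inside, 50 mm tall, 0.09 kg. Origin: centre of its lower end; z up along its axis. Grip it across its diameter.
- chimney_cap: soot-black brass chimney cap: a round flat-bottomed cone 60 mm across and 21 mm high with an upright round knob on top, 18 mm across, from 21 to 44 mm above its underside. 0.09 kg. Origin: centre of its flat underside; z up. Its underside simply rests on the chimney's upper rim, nothing locates it. Grip it by the knob.
- shackle: steel shackle lying flat, a U about 50 mm long with a pin 57 mm long, 10 mm high; not to be moved. Origin: near its middle, on its underside.
- grease_tin: round yellow tin, 55 mm across, 36 mm high; not to be moved. Origin: centre of its underside.
Not all that is in view belongs to the job. There is more than one size of the gaff_jaw; the one meant has the size given above.

How it is judged:
At the end, for the whole second after the job is handed in: Jaw flat and chimney upright within 15 mm of the centres of red and blue felt; cap level on the chimney, within 8 mm of its axis; bright bolt flat in the near middle square, green bolt flat in the square behind red, each within 15 mm of centre; all at rest; shackle and tin moved under 20 mm (horizontal distance between gaff_jaw and red_felt below 0.015 m and (angle between gaff_jaw's own z axis and vertical below 0.2 rad or angle between gaff_jaw's own z axis and vertical above 2.94 rad) and height (world z) of gaff_jaw below 0.035 m and horizontal distance between chimney and blue_felt below 0.015 m and (angle between chimney's own z axis and vertical below 0.2 rad or angle between chimney's own z axis and vertical above 2.94 rad) and z of chimney_cap in the frame of board between 0.055 and 0.066 m and horizontal distance between chimney_cap and chimney below 0.008 m and angle between chimney_cap's own z axis and vertical below 0.1 rad and x of bright_bolt in the frame of board between -0.065 and -0.035 m and y of bright_bolt in the frame of board between -0.015 and 0.015 m and x of green_bolt in the frame of red_felt between 0.085 and 0.115 m and y of green_bolt in the frame of red_felt between -0.015 and 0.015 m and (angle between bright_bolt's own z axis and vertical below 0.2 rad or angle between bright_bolt's own z axis and vertical above 2.94 rad) and height (world z) of each of bright_bolt, green_bolt below 0.03 m and (angle between green_bolt's own z axis and vertical below 0.2 rad or angle between green_bolt's own z axis and vertical above 2.94 rad) and linear speed of each of gaff_jaw, bright_bolt, green_bolt, chimney, chimney_cap below 0.02 m/s and distance of each of shackle, grease_tin from where it was at the start of the episode below 0.02 m); the robot touches nothing.
It fails at once if the shackle is moved more than 20 mm (distance of shackle from where it was at the start of the episode above 0.02 m).
It fails at once if the grease tin is moved more than 20 mm (distance of grease_tin from where it was at the start of the episode above 0.02 m).
It also fails if it takes over 120 s, if anything falls off the work surface, if the arm or the gripper's body presses on something with over 40 N, if the wrist force passes 120 N, or if a joint passes its speed limit or range.

## Robot

A 6-joint arm with a two-finger parallel gripper is mounted at the origin on the work surface. World frame = base frame: x ahead of the robot, y to its left, z up, the work surface at z = 0. Lengths are in m, angles in rad, forces in N, time in s.
With the tool pointing down it reaches from about 0.325 to 1 m from the base axis. Payload 5.1 kg.
Tool frame: the origin (TCP) lies at the very end of the fingers, on their centre line; the grasp point (between the pads) lies 19 mm behind it (env.grip_point_offset is the distance from the TCP to the grasp point, in m); z points along the fingers, y is the line along which they close (so a half turn about z gives the same grasp; the last joint's range is limited). The gripper opens to 85 mm and grips with 20 to 120 N. Pads are 22 mm wide; open, the fingers measure 114 mm over their backs; the gripper's body (76 mm by 85 mm) begins 54 mm behind the grasp point. The pads swing forward as they close: fully open they stand 13 mm farther back than shut.
Start: joints at [1.083, 0.124, 1.65, -0, 1.367, -0.083], TCP at [0.256, 0.597, 0.204] pointing down, gripper open.
Joint ranges: [-2.61, 2.61], [-1.02, 2.33], [0.03, 2.71], [-1.35, 4.49], [0.32, 2.68], [-2.91, 2.91]. Speed limits (rad/s): [2.57, 2.57, 3.14, 3.14, 3.14, 3.14].

## Interface

Orientations are given as [roll, pitch, yaw] about the fixed x, y, z axes, in that order (R = Rz(yaw) Ry(pitch) Rx(roll)).
In Python, from plant import monitor, read_camera, workorder, spotter, env gives the robot as it stands. The module is installed in compiled form; this text tells all that it offers.
- The arm moves only by the tool servo_tool, never from a script. Its argument "rows" is a list of rows, each a list of 2 entries, a list of its own where there are three numbers: the shift along the world's x, y, z in m, then the turn about the world's z in rad. A call has 1 to 20 rows; each row shifts and turns the commanded pose from where the row before left it; what a row does not reach is not made up. A row lasts 1/8 s, in which the tool goes at most 62.5 mm and 10.7 degrees, less where a joint would pass 70% of its speed; a pose out of reach is approached as far as the arm can. A call with a gripper value outside its range is refused whole. "claw" is the opening, from -1 (shut) to 1 (fully open), set as the call begins (left out, the last holds). The fingers move at their own pace and stop on an object; "grip_force" is the grip in N (left out, the last holds). Time passes only in rows, so rows that do not move let the fingers close. It gives the time, the measured TCP pose, the force, the opening and the grip force at its end, in the units of the state.
- monitor.observe(): the state, without advancing time (a new reading comes with each control period).
- read_camera(name): name is "scene" or "top" or "wrist"; returns a dict with "frame" (400x640x3 uint8, red, green, blue), "K" (3x3 intrinsics, pixels), "k1" (the pictures are not rectified: a ray, as slopes to the right and down, at radius r is drawn at 1 + k1 r^2 times it, then the intrinsics apply), "rvec" (rotation vector, rad) and "tvec" (3), from world to camera coordinates, as OpenCV has them. Camera axes: x right, y down, z forward; pixel columns grow to the right and rows downward; lengths in m; the calibration is good to about 2 mm. A picture is of the moment at which its call begins. There is no depth.
- workorder.sign_off(): hands the job in; it is judged then, once.
Trained networks look in a picture, given as the dict that the camera call returned (one of the last four; its "shot" number tells which), for a name from the list of things; names that differ only in an ending like _2 or _b are one class to them, and where a whole thing is asked for, a point or a joint stands for the part that bears it (a point fixed in the world has none). Each returns a list of dicts, best first, with "conf" (0 to 1); they miss things now and then, are a little off and sometimes report something else, mostly with a low value. They report only what shows in the picture. A call takes as long as a camera call. They do not tell look-alikes from the thing itself.
- spotter.spot_in(query, picture): "bbox" ([left, top, width, height] in pixels, round what is visible of it).
The state is a dict: "time_s": time; "q": joint angles; "dq": joint speeds; "joint_torque": joint torques, N m; "tcp_pos": TCP position; "eef_rot": TCP orientation; "force": force on the tool from outside, world axes, zero at the start; "torque": the same for the moment, N m; "gripper_width": finger opening in m; "grip_force": force on a finger pad.
Only numpy, scipy, OpenCV 4.12 (cv2) and the standard library are available. Lean on these libraries where they do the work, as an engineer would, in place of code of your own. Each camera call takes 0.05 s, during which the arm holds its last target. There are 200 camera calls.

## Working session

There is one attempt and no reset: what is moved stays moved. The work goes in short steps, Python scripts to look and compute and a tool call to move; the robot and the scene stay as the last step left them, time stands still between calls to the robot, and variables do not carry over. Pictures are saved under pics/ and viewed, at most 14 in all, crops included, and the job is handed in when it is done.

Besides the shell and the picture viewer there is one more tool, called after "Call:" by a JSON object that holds its "api" and its "payload", one argument or row to a line. servo_tool: Moves the arm, as the interface text tells. Its arguments: {"type":"object","properties":{"rows":{"type":"array","items":{"type":"array"}},"claw":{"type":"number"},"grip_force":{"type":"number"}},"required":["rows"]}

```bash
mkdir -p pics; cat > h.py <<'E'
import numpy as np, cv2
from plant import monitor, read_camera, workorder, spotter, env
def save(p,n,crop=None,s=1):
    f=p["frame"]
    if crop: l,t,w,h=crop; f=f[t:t+h,l:l+w]
    f=cv2.resize(f,None,fx=s,fy=s,interpolation=cv2.INTER_CUBIC)
    cv2.imwrite("pics/"+n+".png",f[:,:,::-1])
def ray(p,uv):
    K=np.array(p["K"]);uv=np.atleast_2d(np.array(uv,float))
    x=cv2.undistortPoints(uv.reshape(-1,1,2),K,np.array([p["k1"],0,0,0.])).reshape(-1,2)
    R=cv2.Rodrigues(np.array(p["rvec"],float))[0];t=np.array(p["tvec"],float).ravel()
    d=np.c_[x,np.ones(len(x))]@R
    return -R.T@t,d/np.linalg.norm(d,axis=1)[:,None]
def onz(p,uv,z):
    c,d=ray(p,uv);return c+d*((z-c[2])/d[:,2])[:,None]
def tri(obs):
    A=np.zeros((3,3));b=np.zeros(3)
    for p,uv in obs:
        c,d=ray(p,uv);M=np.eye(3)-np.outer(d[0],d[0]);A+=M;b+=M@c
    return np.linalg.solve(A,b)
def proj(p,X):
    return cv2.projectPoints(np.atleast_2d(np.array(X,float)),np.array(p["rvec"],float),np.array(p["tvec"],float),np.array(p["K"]),np.array([p["k1"],0,0,0.]))[0].reshape(-1,2)
NAMES="board red_felt blue_felt gaff_jaw bright_bolt green_bolt chimney chimney_cap shackle grease_tin".split()
E
cat > a.py <<'E'
from h import *
print(monitor.observe())
for n in ["top","scene"]:
    p=read_camera(n); save(p,n+"0"); 
    c,_=ray(p,[[320,200]]);print(n,p["k1"],c.round(3),p["K"])
    for q in NAMES:
        print(q,[(np.round(d["bbox"]).astype(int).tolist(),round(d["conf"],2),onz(p,[[d["bbox"][0]+d["bbox"][2]/2,d["bbox"][1]+d["bbox"][3]/2]],0.01)[0][:2].round(3).tolist()) for d in spotter.spot_in(q,p) if d["conf"]>.2])
E
python3 a.py
```

```text
{'time_s': 0.0, 'q': array([ 1.08340528e+00,  1.24504354e-01,  1.65167707e+00, -7.63832432e-06,
        1.36752402e+00, -8.26018062e-02]), 'dq': array([-0.00022023,  0.00058056,  0.00015431, -0.00077525, -0.00205965,
       -0.00043456]), 'joint_torque': array([-1.03164803e-03, -4.23608315e+01, -3.65453839e+01, -2.68219783e-04,
        7.09404820e-03,  8.15171802e-06]), 'tcp_pos': array([0.25569793, 0.59685732, 0.20245177]), 'eef_rot': array([-3.13948645e+00, -1.66869644e-04,  2.73680478e+00]), 'force': array([0.27294509, 0.4502425 , 0.18252175]), 'torque': array([ 0.00766614,  0.03667438, -0.02735684]), 'grip_force': 0.0, 'gripper_width': 0.08533324576591725}
top 0.012656488245286736 [ 0.246 -0.019  1.037] [[446.85719811   0.         320.80919044]
 [  0.         446.85719811 201.6763969 ]
 [  0.           0.           1.        ]]
board [([241, 107, 143, 111], 0.77, [0.572, 0.042])]
red_felt [([330, 167, 41, 39], 0.89, [0.522, -0.053])]
blue_felt [([246, 152, 44, 36], 0.58, [0.539, 0.146])]
gaff_jaw [([397, 220, 19, 23], 0.72, [0.43, -0.193]), ([488, 206, 25, 16], 0.67, [0.496, -0.4
[... 541 characters left out ...]
    1.        ]]
board [([238, 184, 113, 112], 0.63, [0.583, 0.064])]
red_felt [([281, 190, 36, 20], 0.64, [0.505, -0.055])]
blue_felt [([304, 240, 39, 34], 0.93, [0.542, 0.154]), ([400, 251, 17, 30], 0.61, [0.357, 0.298])]
gaff_jaw [([267, 137, 16, 20], 0.45, [0.46, -0.304])]
bright_bolt [([270, 142, 14, 16], 0.72, [0.461, -0.286]), ([364, 324, 37, 18], 0.61, [0.528, 0.407])]
green_bolt [([239, 185, 111, 111], 0.54, [0.585, 0.067]), ([399, 252, 20, 30], 0.47, [0.358, 0.298])]
chimney [([242, 146, 18, 20], 0.69, [0.552, -0.306])]
chimney_cap [([368, 277, 23, 23], 0.85, [0.465, 0.31])]
shackle [([278, 193, 34, 20], 0.31, [0.518, -0.05])]
grease_tin [([334, 288, 23, 27], 0.91, [0.562, 0.295])]
```

View pics/top0.png

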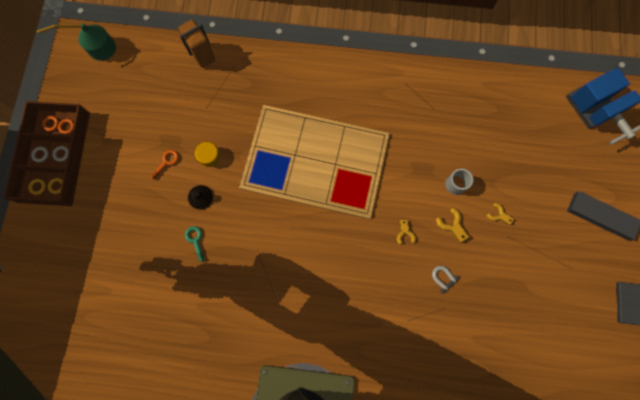

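View pics/scene0.png

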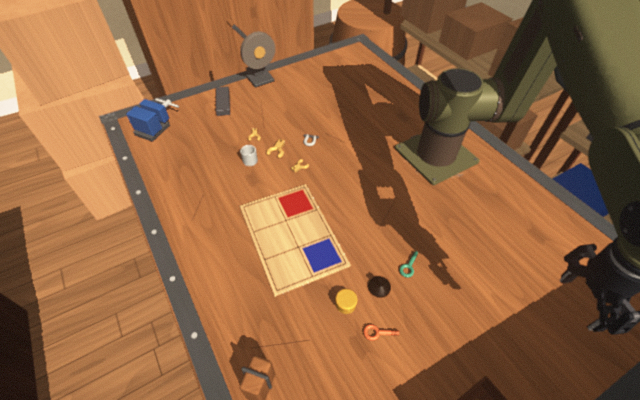

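Three gaff jaws are in the top view: (405,232), (455,225) and (501,213). The middle one looks largest, about 33 px, which is about 76 mm at 0.43 px/mm. I'll confirm it in one crop and measure the scene by colour.

```bash
cat > b.py <<'E'
from h import *
T=read_camera("top");S=read_camera("scene")
save(T,"jaws",(385,155,150,120),5)
def seg(p,lo,hi,box):
    l,t,w,h=box
    hsv=cv2.cvtColor(p["frame"],cv2.COLOR_RGB2HSV)
    m=cv2.inRange(hsv,lo,hi);z=np.zeros_like(m);z[t:t+h,l:l+w]=m[t:t+h,l:l+w]
    n,lab,st,ce=cv2.connectedComponentsWithStats(z)
    i=1+np.argmax(st[1:,4]);return (lab==i).astype(np.uint8),st[i],ce[i]
def corners(m):
    c=max(cv2.findContours(m,0,2)[0],key=cv2.contourArea);r=cv2.minAreaRect(c);return r
J=lambda *a:tuple(a)
for name,lo,hi,bt,bs in [("red",(0,150,60),(8,255,255),(320,160,60,55),(270,185,55,40)),("blue",(110,120,50),(130,255,255),(240,145,60,50),(295,230,60,50)),
 ("green",(70,80,40),(100,255,255),(180,220,35,50),(390,245,35,45)),("tin",(22,150,80),(35,255,255),(190,138,35,32),(328,280,40,40)),
 ("bright",(3,190,150),(12,255,255),(145,145,40,40),(355,315,50,30)),
 ("jawA",(18,150,80),(35,255,255),(392,215,30,32),(290,155,25,22)),("jawB",(18,150,80),(35,255,255),(430,203,45,43),(263,135,27,25)),("jawC",(18,150,80),(35,255,255),(482,198,40,30),(246,125,20,20))]:
    o=[]
    for p,b in ((T,bt),(S,bs)):
        try:
            m,st,ce=seg(p,lo,hi,b);o.append((p,ce));ys,xs=np.nonzero(m)
            W=onz(p,np.c_[xs,ys],.012)[:,:2];r=cv2.minAreaRect(W.astype(np.float32))
            print(name,st.tolist(),ce.round(1),"rect",np.round(r[0],3),np.round(r[1],3),round(r[2],1),"mean",W.mean(0).round(3))
        except Exception as e: print(name,e)
    if len(o)==2: print("   tri",tri(o).round(4))
for q in ("chimney","chimney_cap","grease_tin","shackle"):
    o=[]
    for p in (T,S):
        d=spotter.spot_in(q,p)
        if d: b=d[0]["bbox"];o.append((p,[[b[0]+b[2]/2,b[1]+b[3]/2]]))
    if len(o)==2: print(q,tri(o).round(4))
E
python3 b.py
```

```text
red [331, 169, 41, 40, 1149] [350.9 188.6] rect [ 0.517 -0.055] [0.082 0.082] 82.9 mean [ 0.517 -0.055]
red [279, 190, 34, 27, 567] [295. 203.] rect [ 0.519 -0.051] [0.082 0.082] 83.2 mean [ 0.52  -0.051]
   tri [ 0.5178 -0.0553  0.0056]
blue [250, 151, 40, 38, 1044] [269.3 169.7] rect [0.541 0.143] [0.079 0.079] 83.2 mean [0.541 0.143]
blue [304, 240, 37, 32, 688] [321.4 255. ] rect [0.544 0.147] [0.078 0.079] 83.4 mean [0.544 0.148]
   tri [0.5425 0.1444 0.0049]
green [186, 228, 17, 32, 152] [195.1 240.7] rect [0.345 0.291] [0.075 0.033] 14.3 mean [0.352 0.289]
green [400, 253, 17, 23, 93] [408.3 266.3] rect [0.351 0.299] [0.079 0.032] 13.8 mean [0.36  0.298]
   tri [ 0.3534  0.2933 -0.0015]
tin attempt to get argmax of an empty sequence
tin [342, 302, 14, 9, 36] [349.3 306.8] rect [0.56  0.313] [0.014 0.036] 81.0 mean [0.561 0.313]
bright [153, 150, 24, 24, 125] [166.7 159.2] rect [0.53  0.392] [0.034 0.069] 73.7 mean [0.539 0.392]
bright [372, 336, 2, 1, 2] [372.5 336. ] rect [0.554 0.402] [0.002 0.   ] 149.5 mean [0.554 0.402]
   tri [ 0.5459  0.3984 -0.0081]
jawA [396, 220, 20, 25, 244] [404.9 232.1] rect [ 0.429 -0.188] [0.055 0.045] 14.7 mean [ 0.427 -0.19 ]
jawA [295, 166, 8, 5, 12] [298.6 168.2] rect [ 0.439 -0.174] [0.028 0.006] 18.1 mean [ 0.44  -0.173]
   tri [ 0.4307 -0.1931 -0.0105]
jawB [435, 208, 34, 35, 459] [453.6 225.8] rect [ 0.453 -0.301] [0.078 0.061] 38.8 mean [ 0.455 -0.301]
jawB [275, 141, 9, 13, 46] [279.4 146. ] rect [ 0.45  -0.296] [0.061 0.028] 62.7 mean [ 0.446 -0.3  ]
   tri [ 0.4508 -0.2967  0.0186]
jawC [486, 203, 28, 22, 250] [500.3 215.1] rect [ 0.491 -0.408] [0.057 0.044] 61.4 mean [ 0.492 -0.407]
jawC [253, 130, 7, 8, 14] [256.1 133. ] rect [ 0.489 -0.4  ] [0.044 0.012] 82.8 mean [ 0.487 -0.402]
   tri [ 0.4895 -0.404   0.0134]
chimney_cap [ 0.4815  0.358  -0.1621]
grease_tin [0.5582 0.2943 0.0149]
```

View pics/jaws.png

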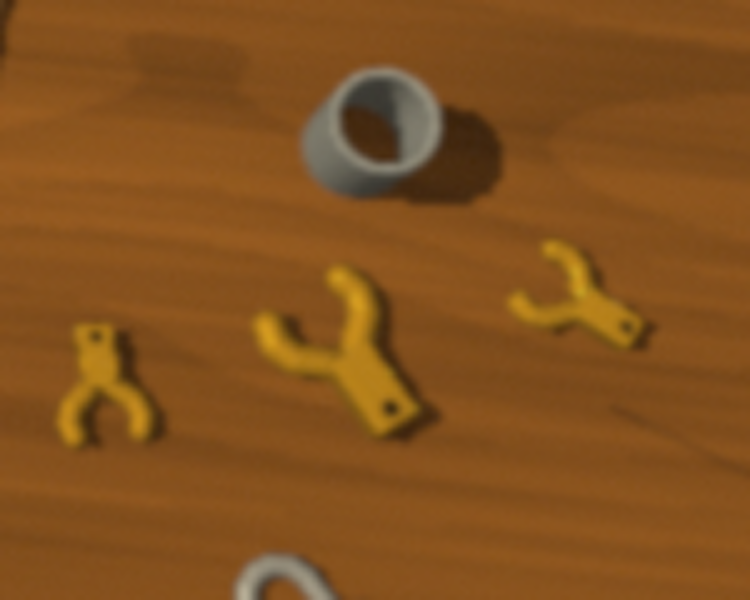

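The crop shows jaw B, around top pixel (455,225), as clearly the largest, and it measures 78 x 61 mm. A is 55 x 45 mm and C is 57 x 44 mm, so B is the one meant. I'll start with the green bolt, which is nearest the arm.

Call:
{"api": "servo_tool", "payload": {
  "rows": [
    [[0.012, -0.044, 0], 0.1],
    [[0.012, -0.044, 0], 0.1],
    [[0.012, -0.044, 0], 0.1],
    [[0.012, -0.044, 0], 0.1],
    [[0.012, -0.044, 0], 0.1],
    [[0.012, -0.044, 0], 0.1],
    [[0.012, -0.044, 0], 0.1],
    [[0, 0, 0], 0],
    [[0, 0, 0], 0]
  ],
  "claw": 0.0
}}

```text
time_s: 2.72
tcp_pos: [0.3401, 0.2897, 0.204]
eef_rot: [3.141, 0.001, -2.847]
force: [0.5, -0.3, -1.1]
gripper_width: 0.0428
grip_force: 0.0
```

```bash
cat > w.py <<'E'
import sys
from h import *
s=monitor.observe();print(s["tcp_pos"].round(4),s["eef_rot"].round(3),round(s["gripper_width"],4),s["time_s"])
p=read_camera("wrist");save(p,sys.argv[1]);c,d=ray(p,[[320,200]]);print("cam",c.round(3),d.round(3))
for q in sys.argv[2:]:
    for d in spotter.spot_in(q,p)[:3]: print(q,np.round(d["bbox"]),round(d["conf"],2))
print("tcp px",proj(p,[s["tcp_pos"]]).round(0))
E
python3 w.py w1 green_bolt chimney_cap
```

```text
[0.3401 0.2897 0.204 ] [ 3.141e+00  1.000e-03 -2.847e+00] 0.0428 2.725
cam [0.267 0.269 0.373] [[ 0.283  0.078 -0.956]]
green_bolt [306. 134.  35.  79.] 0.65
chimney_cap [275. 241.  54.  53.] 0.88
tcp px [[321. 244.]]
```

View pics/w1.png

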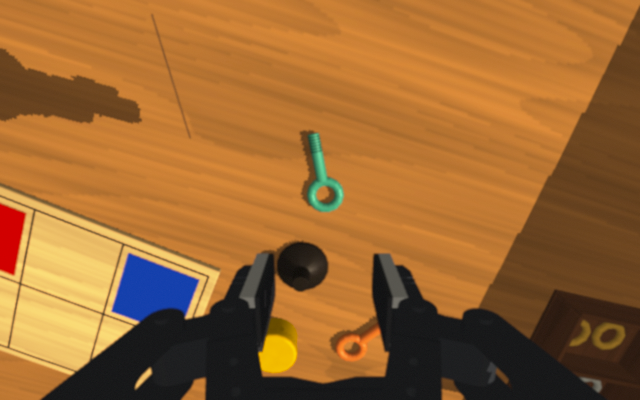

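The wrist view shows the green bolt with its ring at (325,194) and its shank tail at (314,134). The cap is at (302,266), and both felts are visible. I'll fit the bolt's axis and height.

```bash
cat > fit.py <<'E'
from h import *
def mask(p,lo,hi,box):
    l,t,w,h=box;m=cv2.inRange(cv2.cvtColor(p["frame"],cv2.COLOR_RGB2HSV),lo,hi)
    z=np.zeros_like(m);z[t:t+h,l:l+w]=m[t:t+h,l:l+w]
    n,lab,st,ce=cv2.connectedComponentsWithStats(z,connectivity=8);i=1+np.argmax(st[1:,4]);return (lab==i).astype(np.uint8),ce[i]
def axis(p,m,z):
    "centre of length, heading towards the wide end, length, width"
    ys,xs=np.nonzero(m);W=onz(p,np.c_[xs,ys],z)[:,:2]
    r=cv2.boxPoints(cv2.minAreaRect(W.astype(np.float32)));c=r.mean(0)
    e1,e2=r[1]-r[0],r[2]-r[1];L,Wd=np.linalg.norm(e1),np.linalg.norm(e2)
    if L<Wd: e1,L,Wd=e2,Wd,L
    a=e1/np.linalg.norm(e1);s=(W-c)@a;n=abs((W-c)@[-a[1],a[0]])
    if n[s>0].max()<n[s<0].max(): a=-a
    return c,np.arctan2(a[1],a[0]),L,Wd
E
cat > g.py <<'E'
from fit import *
G=((65,70,30),(100,255,255))
P=read_camera("wrist");T=read_camera("top");o=[]
for p,b in ((P,(295,120,60,100)),(T,(180,222,35,45))):
    m,ce=mask(p,*G,b);o.append((p,ce));c,a,L,w=axis(p,m,.005);print(c.round(4),round(a,3),round(L,4),round(w,4),m.sum())
print("z",tri(o))
# board from wrist
for n,lo,hi,b in (("blue",(105,120,50),(130,255,255),(100,240,110,90)),):
    m,ce=mask(P,lo,hi,b);c,a,L,w=axis(P,m,.011);print(n,c.round(4),round(a,3),L,w)
E
python3 g.py
```

```text
[0.3468 0.2959] -2.874 0.0824 0.0375 1091
[0.3455 0.2933] -2.888 0.0797 0.0333 191
z [ 0.35400983  0.29344357 -0.00065714]
blue [0.5418 0.147 ] -1.689 0.081291 0.08123074
```

```bash
cat >> fit.py <<'E'
def bolt(p,m,z=.006):
    "origin, heading: filled outline, ring = deepest point, axis through the shank"
    cs=cv2.findContours(cv2.morphologyEx(m,cv2.MORPH_CLOSE,np.ones((3,3))),0,1)[0]
    f=np.zeros_like(m);cv2.drawContours(f,[max(cs,key=cv2.contourArea)],-1,1,-1)
    dt=cv2.distanceTransform(f,2,5);k=dt>dt.max()-.6;ys,xs=np.nonzero(k);rc=onz(p,[[xs.mean(),ys.mean()]],.005)[0,:2]
    ys,xs=np.nonzero(f);W=onz(p,np.c_[xs,ys],z)[:,:2];d=W-rc
    sh=W[np.linalg.norm(d,axis=1)>.023]
    a=rc-sh.mean(0);a/=np.linalg.norm(a);L=((W-rc)@a);t=np.percentile(L,.5)
    return rc-a*.023,np.arctan2(a[1],a[0]),L.max()-L.min(),rc,rc+a*(t+43e-3),t
E
cat > g2.py <<'E'
from fit import *
G=((65,70,30),(100,255,255))
P=read_camera("wrist");T=read_camera("top")
for p,b in ((P,(295,120,60,100)),(T,(180,222,35,45))):
    m,ce=mask(p,*G,b);print([np.round(v,4) for v in bolt(p,m)])
E
python3 g2.py
```

```text
[array([0.348 , 0.2909]), np.float64(0.4972), np.float64(0.0841), array([0.3682, 0.3018]), array([0.3494, 0.2916]), np.float64(-0.0644)]
[array([0.3467, 0.2877]), np.float64(0.4737), np.float64(0.0817), array([0.3671, 0.2982]), array([0.3498, 0.2893]), np.float64(-0.0625)]
```

Call:
{"api": "servo_tool", "payload": {
  "rows": [
    [[-0.005, -0.007, -0.02], 0.1],
    [[0, 0, -0.03], 0.09],
    [[0, 0, -0.04], 0],
    [[0, 0, -0.04], 0],
    [[0, 0, -0.04], 0],
    [[0, 0, -0.02], 0],
    [[0, 0, -0.01], 0],
    [[0, 0, 0], 0],
    [[0, 0, 0], 0]
  ]
}}

```text
time_s: 4.2
tcp_pos: [0.3359, 0.2831, 0.0049]
eef_rot: [3.141, 0.002, -2.656]
force: [0.6, -0.3, -0.4]
gripper_width: 0.0427
grip_force: 0.0
```

Call:
{"api": "servo_tool", "payload": {
  "rows": [
    [[0, 0, 0], 0],
    [[0, 0, 0], 0],
    [[0, 0, 0], 0],
    [[0, 0, 0], 0],
    [[0, 0, 0], 0]
  ],
  "claw": -1,
  "grip_force": 50
}}

```text
time_s: 4.82
tcp_pos: [0.335, 0.2824, 0.0037]
eef_rot: [3.142, -0.0, -2.656]
force: [0.4, -0.3, 0.3]
gripper_width: -0.0
grip_force: 0.0
```

The fingers closed on nothing, so I'll look.

```bash
cat > l.py <<'E'
from h import *
p=read_camera("wrist");S=read_camera("scene");T=read_camera("top")
f=np.hstack([cv2.resize(p["frame"],(640,400)),]);
a=cv2.resize(S["frame"][225:305,370:450],(400,400),interpolation=2);b=cv2.resize(T["frame"][200:280,160:240],(400,400),interpolation=2)
cv2.imwrite("pics/l1.png",np.vstack([np.hstack([a,b]),np.zeros((1,800,3),np.uint8)])[:,:,::-1]);save(p,"l2")
E
python3 l.py
```

```text
(no output)
```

View pics/l2.png

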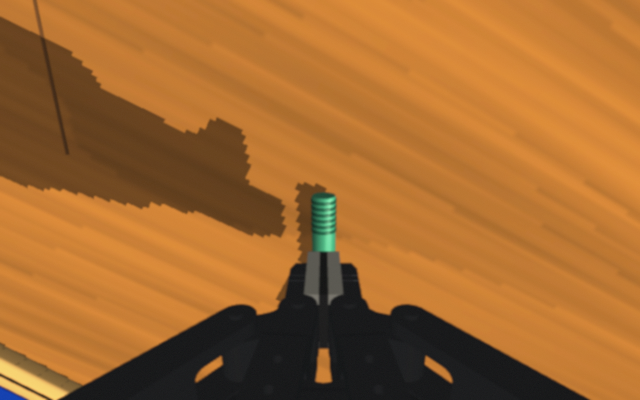

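View pics/l1.png

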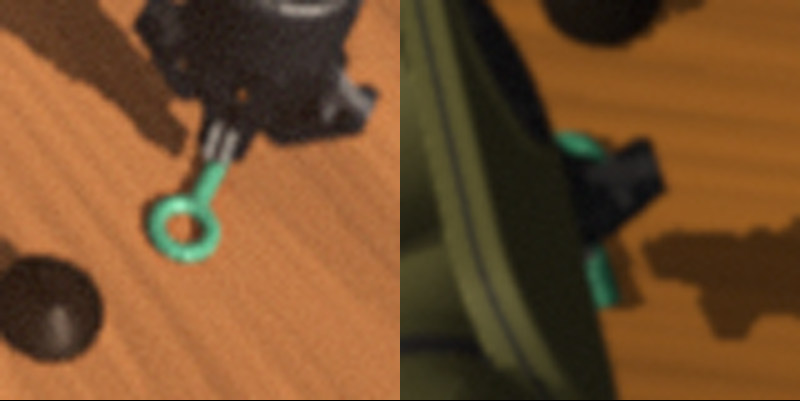

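```bash
python3 -c "
from h import *
s=monitor.observe();print(env.grip_point_offset,s);print([a for a in dir(env) if a[0]!='_'])
p=read_camera('wrist')
import math
t=s['tcp_pos'];y=s['eef_rot'][2];c=np.array([math.sin(y),-math.cos(y),0])
for z in (0,.006,.012,.019,.03): print(z,proj(p,[t+c*.006+[0,0,z],t-c*.006+[0,0,z],t+[0,0,z]]).round(0).tolist())
"
```

```text
0.0187 {'time_s': 4.975, 'q': array([ 5.77831764e-01, -1.32228956e-01,  2.26960026e+00, -6.07159373e-06,
        1.00425271e+00, -1.47815832e+00]), 'dq': array([ 0.00116272, -0.00010763, -0.00075327,  0.00057472, -0.00187698,
        0.00039279]), 'joint_torque': array([-1.09247183e-03, -2.44045955e+01, -3.05609035e+01, -2.76851479e-04,
        4.27452178e-04,  3.36382911e-06]), 'tcp_pos': array([0.33500575, 0.28243528, 0.00369743]), 'eef_rot': array([-3.14158465e+00, -3.07538834e-05, -2.65639564e+00]), 'force': array([-0.19106895,  0.42705238,  0.39414444]), 'torque': array([-1.31627306e-03, -4.24822862e-02,  5.37384835e-05]), 'grip_force': 0.0, 'gripper_width': -6.267109242964439e-05}
['Unreachable', 'grip_point_offset']
0 [[333.0, 244.0], [309.0, 244.0], [321.0, 244.0]]
0.006 [[333.0, 249.0], [309.0, 249.0], [321.0, 249.0]]
0.012 [[334.0, 254.0], [309.0, 254.0], [321.0, 254.0]]
0.019 [[334.0, 261.0], [308.0, 261.0], [321.0, 261.0]]
0.03 [[335.0, 272.0], [307.0, 272.0], [321.0, 272.0]]
```

Call:
{"api": "servo_tool", "payload": {
  "rows": [
    [[0, 0, 0.02], 0],
    [[0, 0, 0.03], 0],
    [[0, 0, 0], 0],
    [[0, 0, 0], 0]
  ]
}}

```text
time_s: 5.52
tcp_pos: [0.3346, 0.2822, 0.053]
eef_rot: [-3.141, -0.001, -2.656]
force: [-1.2, -0.4, 0.3]
gripper_width: -0.0002
grip_force: 0.0
```

```bash
python3 w.py w2 green_bolt
```

```text
[0.3346 0.2822 0.053 ] [-3.141e+00 -1.000e-03 -2.656e+00] -0.0002 5.525
cam [0.268 0.248 0.222] [[ 0.262  0.129 -0.956]]
green_bolt [298. 174.  53.  90.] 0.63
tcp px [[321. 244.]]
```

View pics/w2.png

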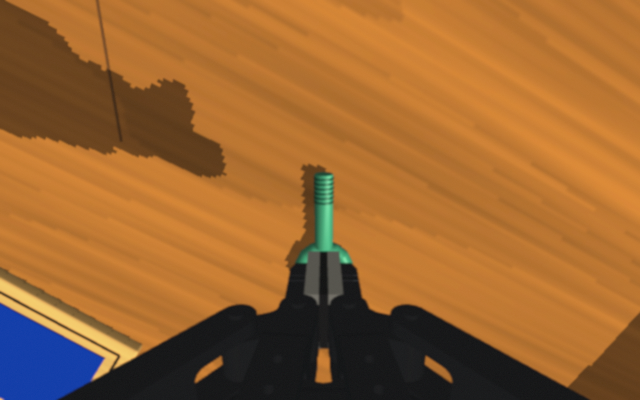

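The bolt was not picked up, so the fingertips seem to ride higher than the TCP reading says. I'll probe the bare table with the fingers shut.

Call:
{"api": "servo_tool", "payload": {
  "rows": [
    [[0.02, -0.036, 0], 0],
    [[0, 0, -0.025], 0],
    [[0, 0, -0.02], 0],
    [[0, 0, -0.005], 0],
    [[0, 0, 0], 0],
    [[0, 0, -0.002], 0],
    [[0, 0, 0], 0]
  ]
}}

```text
time_s: 6.5
tcp_pos: [0.3554, 0.2468, 0.0023]
eef_rot: [3.142, 0.001, -2.656]
force: [0.5, 0.3, 0.0]
gripper_width: 0.0002
grip_force: 0.0
```

Call:
{"api": "servo_tool", "payload": {
  "rows": [
    [[0, 0, -0.001], 0],
    [[0, 0, -0.001], 0],
    [[0, 0, 0], 0]
  ]
}}

```text
time_s: 6.88
tcp_pos: [0.355, 0.2464, -0.0003]
eef_rot: [-3.142, -0.0, -2.656]
force: [-1.0, 0.4, -0.2]
gripper_width: -0.0001
grip_force: 0.0
```

Call:
{"api": "servo_tool", "payload": {
  "rows": [
    [[0, 0, -0.001], 0],
    [[0, 0, -0.001], 0],
    [[0, 0, -0.001], 0],
    [[0, 0, 0], 0]
  ]
}}

```text
time_s: 7.38
tcp_pos: [0.3549, 0.2464, -0.0034]
eef_rot: [3.142, -0.0, -2.656]
force: [0.1, 0.7, -0.6]
gripper_width: 0.0002
grip_force: 0.0
```

Call:
{"api": "servo_tool", "payload": {
  "rows": [
    [[0, 0, -0.001], 0],
    [[0, 0, -0.001], 0],
    [[0, 0, 0], 0]
  ]
}}

```text
time_s: 7.75
tcp_pos: [0.3549, 0.2464, -0.0054]
eef_rot: [3.142, -0.0, -2.656]
force: [0.6, -0.4, 0.1]
gripper_width: -0.0
grip_force: 0.0
```

Call:
{"api": "servo_tool", "payload": {
  "rows": [
    [[0, 0, -0.001], 0],
    [[0, 0, -0.001], 0],
    [[0, 0, 0], 0]
  ]
}}

```text
time_s: 8.12
tcp_pos: [0.3549, 0.2464, -0.0074]
eef_rot: [-3.142, -0.0, -2.656]
force: [0.2, -0.4, -0.2]
gripper_width: -0.0001
grip_force: 0.0
```

Call:
{"api": "servo_tool", "payload": {
  "rows": [
    [[0, 0, -0.001], 0],
    [[0, 0, 0], 0]
  ]
}}

```text
time_s: 8.38
tcp_pos: [0.355, 0.2464, -0.0084]
eef_rot: [-3.142, -0.0, -2.656]
force: [-0.5, -1.1, -0.5]
gripper_width: 0.0
grip_force: 0.0
```

Call:
{"api": "servo_tool", "payload": {
  "rows": [
    [[0, 0, -0.001], 0],
    [[0, 0, -0.001], 0],
    [[0, 0, 0], 0]
  ]
}}

```text
time_s: 8.75
tcp_pos: [0.3549, 0.2464, -0.0104]
eef_rot: [-3.142, -0.0, -2.656]
force: [0.5, 0.3, 1.2]
gripper_width: 0.0
grip_force: 0.0
```

Call:
{"api": "servo_tool", "payload": {
  "rows": [
    [[0, 0, -0.001], 0],
    [[0, 0, -0.001], 0],
    [[0, 0, 0], 0]
  ]
}}

```text
time_s: 9.12
tcp_pos: [0.3549, 0.2464, -0.0124]
eef_rot: [-3.142, -0.0, -2.656]
force: [0.1, 0.1, -1.2]
gripper_width: 0.0001
grip_force: 0.0
```

Call:
{"api": "servo_tool", "payload": {
  "rows": [
    [[0, 0, -0.001], 0],
    [[0, 0, -0.001], 0],
    [[0, 0, 0], 0]
  ]
}}

```text
time_s: 9.5
tcp_pos: [0.3549, 0.2464, -0.0144]
eef_rot: [3.142, -0.0, -2.656]
force: [-0.2, 0.1, 0.3]
gripper_width: -0.0004
grip_force: 0.0
```

Call:
{"api": "servo_tool", "payload": {
  "rows": [
    [[0, 0, -0.001], 0],
    [[0, 0, -0.001], 0],
    [[0, 0, 0], 0]
  ]
}}

```text
time_s: 9.88
tcp_pos: [0.3549, 0.2464, -0.0164]
eef_rot: [-3.142, -0.0, -2.656]
force: [-0.5, 0.5, -0.2]
gripper_width: -0.0003
grip_force: 0.0
```

Call:
{"api": "servo_tool", "payload": {
  "rows": [
    [[0, 0, -0.001], 0],
    [[0, 0, -0.001], 0],
    [[0, 0, 0], 0]
  ]
}}

```text
time_s: 10.25
tcp_pos: [0.3549, 0.2464, -0.0184]
eef_rot: [3.142, -0.0, -2.656]
force: [0.3, 0.1, -0.1]
gripper_width: -0.0001
grip_force: 0.0
```

Call:
{"api": "servo_tool", "payload": {
  "rows": [
    [[0, 0, -0.001], 0],
    [[0, 0, -0.001], 0],
    [[0, 0, 0], 0]
  ]
}}

```text
time_s: 10.62
tcp_pos: [0.3549, 0.2464, -0.0204]
eef_rot: [-3.142, -0.0, -2.656]
force: [0.8, 0.4, -0.0]
gripper_width: -0.0001
grip_force: 0.0
```

Call:
{"api": "servo_tool", "payload": {
  "rows": [
    [[0, 0, -0.001], 0],
    [[0, 0, -0.001], 0],
    [[0, 0, 0], 0]
  ]
}}

```text
time_s: 11.0
tcp_pos: [0.3549, 0.2464, -0.0224]
eef_rot: [3.142, -0.0, -2.656]
force: [0.5, 0.0, -0.6]
gripper_width: 0.0001
grip_force: 0.0
```

```bash
python3 -c "
from h import *
S=read_camera('scene');p=read_camera('wrist');t=monitor.observe()['tcp_pos'];print(t)
u=proj(S,[t,t+[0,0,.02]]);print(u)
a=cv2.resize(S['frame'][230:310,370:450],(400,400),interpolation=2);b=cv2.resize(p['frame'][160:320,240:400],(400,400),interpolation=2)
cv2.imwrite('pics/l3.png',np.hstack([a,b])[:,:,::-1])"
```

```text
[ 0.35500932  0.24643461 -0.02229534]
[[396.07755368 257.5385297 ]
 [397.1830564  253.90828651]]
```

View pics/l3.png

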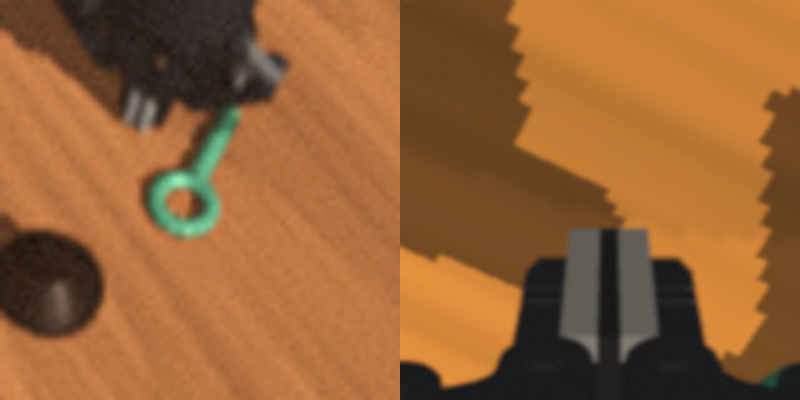

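In the scene crop the tips are about 20 mm above the computed TCP, so the tip offset is large. I'll keep probing gently.

Call:
{"api": "servo_tool", "payload": {
  "rows": [
    [[0, 0, -0.001], 0],
    [[0, 0, -0.001], 0],
    [[0, 0, 0], 0]
  ]
}}

```text
time_s: 11.48
tcp_pos: [0.3549, 0.2464, -0.0244]
eef_rot: [-3.142, -0.0, -2.656]
force: [-0.4, -0.4, -0.7]
gripper_width: 0.0
grip_force: 0.0
```

Call:
{"api": "servo_tool", "payload": {
  "rows": [
    [[0, 0, -0.001], 0],
    [[0, 0, -0.001], 0],
    [[0, 0, 0], 0]
  ]
}}

```text
time_s: 11.85
tcp_pos: [0.3549, 0.2464, -0.0264]
eef_rot: [3.142, -0.0, -2.656]
force: [0.4, 0.1, -0.2]
gripper_width: 0.0003
grip_force: 0.0
```

Call:
{"api": "servo_tool", "payload": {
  "rows": [
    [[0, 0, -0.001], 0],
    [[0, 0, 0], 0]
  ]
}}

```text
time_s: 12.1
tcp_pos: [0.3549, 0.2464, -0.0274]
eef_rot: [-3.142, -0.0, -2.656]
force: [-0.1, 0.4, -0.1]
gripper_width: 0.0002
grip_force: 0.0
```

Call:
{"api": "servo_tool", "payload": {
  "rows": [
    [[0, 0, -0.001], 0],
    [[0, 0, 0], 0]
  ]
}}

```text
time_s: 12.35
tcp_pos: [0.3551, 0.2465, -0.0276]
eef_rot: [-3.142, -0.001, -2.656]
force: [-2.5, -3.1, 5.9]
gripper_width: -0.0001
grip_force: 3.3
```

Call:
{"api": "servo_tool", "payload": {
  "rows": [
    [[0, 0, -0.001], 0],
    [[0, 0, 0], 0]
  ]
}}

```text
time_s: 12.6
tcp_pos: [0.3551, 0.2465, -0.0276]
eef_rot: [-3.141, -0.002, -2.656]
force: [-6.7, -4.0, 15.6]
gripper_width: 0.0
grip_force: 7.8
```

Call:
{"api": "servo_tool", "payload": {
  "rows": [
    [[0, 0, -0.001], 0],
    [[0, 0, 0], 0]
  ]
}}

```text
time_s: 12.85
tcp_pos: [0.3551, 0.2465, -0.0277]
eef_rot: [-3.141, -0.003, -2.656]
force: [-11.2, -5.5, 24.2]
gripper_width: -0.0001
grip_force: 12.2
```

Call:
{"api": "servo_tool", "payload": {
  "rows": [
    [[0, 0, -0.001], 0],
    [[0, 0, 0], 0]
  ]
}}

```text
time_s: 13.1
tcp_pos: [0.3551, 0.2465, -0.0277]
eef_rot: [-3.141, -0.004, -2.656]
force: [-13.7, -7.9, 33.3]
gripper_width: -0.0003
grip_force: 16.7
```

The fingertips touch the table at a TCP reading of -0.0275, so the real tips are 27.5 mm higher than reported. I'll allow for this in all heights and regrasp.

Call:
{"api": "servo_tool", "payload": {
  "rows": [
    [[0, 0, 0.02], 0],
    [[0, 0, 0.025], 0],
    [[-0.01, 0.018, 0], 0],
    [[-0.01, 0.018, 0], 0],
    [[0, 0, -0.02], 0],
    [[0, 0, -0.015], 0],
    [[0, 0, -0.004], 0],
    [[0, 0, 0], 0]
  ],
  "claw": 0
}}

```text
time_s: 14.1
tcp_pos: [0.3349, 0.2822, -0.0256]
eef_rot: [-3.142, -0.001, -2.657]
force: [-0.0, -0.2, -0.1]
gripper_width: 0.0424
grip_force: 0.0
```

Call:
{"api": "servo_tool", "payload": {
  "rows": [
    [[0, 0, 0], 0],
    [[0, 0, 0], 0],
    [[0, 0, 0], 0],
    [[0, 0, 0], 0],
    [[0, 0, 0], 0]
  ],
  "claw": -1,
  "grip_force": 50
}}

```text
time_s: 14.72
tcp_pos: [0.3356, 0.2828, -0.0245]
eef_rot: [-3.142, 0.001, -2.656]
force: [-0.7, -1.5, 5.4]
gripper_width: 0.0097
grip_force: 49.1
```

Call:
{"api": "servo_tool", "payload": {
  "rows": [
    [[0, 0, 0.02], 0],
    [[0, 0, 0.05], 0],
    [[0, 0, 0.05], 0],
    [[0.0334, -0.0435, 0], -0.076],
    [[0.0334, -0.0435, 0], -0.076],
    [[0.0334, -0.0435, 0], -0.076],
    [[0.0334, -0.0435, 0], -0.076],
    [[0.0334, -0.0435, 0], -0.076],
    [[0.0334, -0.0435, 0], -0.076],
    [[0.0334, -0.0435, 0], -0.076],
    [[0.0334, -0.0435, 0], -0.076],
    [[0, 0, 0], 0],
    [[0, 0, 0], 0]
  ]
}}

```text
time_s: 16.35
tcp_pos: [0.6013, -0.0652, 0.0936]
eef_rot: [3.141, -0.002, 3.019]
force: [-0.3, -0.1, -0.6]
gripper_width: 0.0095
grip_force: 49.0
```

```bash
cat > v.py <<'E'
from fit import *
import sys
s=monitor.observe();print(s["tcp_pos"].round(4),s["eef_rot"].round(3),round(s["gripper_width"],4),s["time_s"])
P=read_camera("wrist")
for n,lo,hi in (("red",(0,150,60),(8,255,255)),("blue",(105,120,50),(130,255,255))):
    m,ce=mask(P,lo,hi,(0,0,640,400));c,a,L,w=axis(P,m,.011);print(n,c.round(4),round(a,3),round(L,4),round(w,4),ce)
save(P,sys.argv[1])
E
python3 v.py v1
```

```text
[ 0.6013 -0.0652  0.0936] [ 3.141e+00 -2.000e-03  3.019e+00] 0.0095 16.35
red [ 0.5188 -0.0524] 1.449 0.083 0.0825 [325.25315736  75.6509851 ]
blue [0.5416 0.1367] -0.115 0.0817 0.0662 [599.00225027  80.79864984]
```

View pics/v1.png

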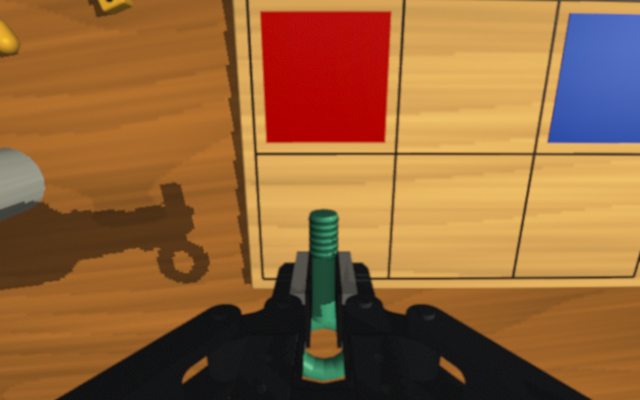

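The picture shows the green bolt gripped level over the square behind red (red felt centre at pixel (325,76)). I'll lower and release it.

Call:
{"api": "servo_tool", "payload": {
  "rows": [
    [[0, 0, -0.04], 0],
    [[0, 0, -0.04], 0],
    [[0, 0, -0.02], 0],
    [[0, 0, -0.006], 0],
    [[0, 0, -0.003], 0],
    [[0, 0, 0], 0],
    [[0, 0, 0], 0]
  ]
}}

```text
time_s: 17.27
tcp_pos: [0.6032, -0.0658, -0.0129]
eef_rot: [-3.141, 0.002, 3.019]
force: [0.2, -0.5, -0.7]
gripper_width: 0.0094
grip_force: 49.0
```

Call:
{"api": "servo_tool", "payload": {
  "rows": [
    [[0, 0, 0], 0],
    [[0, 0, 0], 0],
    [[0, 0, 0.01], 0],
    [[0, 0, 0.04], 0],
    [[0, 0, 0.05], 0],
    [[0, 0, 0.05], 0],
    [[0, 0, 0], 0]
  ],
  "claw": -0.4
}}

```text
time_s: 18.15
tcp_pos: [0.6061, -0.0663, 0.143]
eef_rot: [-3.141, 0.012, 3.019]
force: [-0.3, -0.5, -0.4]
gripper_width: 0.0255
grip_force: 0.0
```

Call:
{"api": "servo_tool", "payload": {
  "rows": [
    [[-0.0116, -0.0175, 0.0046], -0.167],
    [[-0.0116, -0.0175, 0.0046], -0.167],
    [[-0.0116, -0.0175, 0.0046], -0.167],
    [[-0.0116, -0.0175, 0.0046], -0.167],
    [[-0.0116, -0.0175, 0.0046], -0.167],
    [[-0.0116, -0.0175, 0.0046], -0.167],
    [[-0.0116, -0.0175, 0.0046], -0.167],
    [[-0.0116, -0.0175, 0.0046], -0.167],
    [[-0.0116, -0.0175, 0.0046], -0.167],
    [[-0.0116, -0.0175, 0.0046], -0.167],
    [[-0.0116, -0.0175, 0.0046], -0.167],
    [[-0.0116, -0.0175, 0.0046], -0.167],
    [[-0.0116, -0.0175, 0.0046], -0.167],
    [[-0.0116, -0.0175, 0.0046], -0.167],
    [[0, 0, 0], 0],
    [[0, 0, 0], 0]
  ],
  "claw": 0.2
}}

```text
time_s: 20.15
tcp_pos: [0.4398, -0.3099, 0.1995]
eef_rot: [-3.14, -0.0, 0.683]
force: [0.1, 0.5, 0.4]
gripper_width: 0.0513
grip_force: 0.0
```

```bash
python3 w.py w3 gaff_jaw chimney shackle
```

```text
[ 0.4398 -0.3099  0.1995] [-3.14  -0.     0.683] 0.0513 20.15
cam [ 0.499 -0.261  0.369] [[-0.235 -0.179 -0.955]]
gaff_jaw [294. 110.  63.  76.] 0.79
gaff_jaw [404. 155.  40.  56.] 0.65
gaff_jaw [191.  65.  49.  64.] 0.56
chimney [372.  28.  61.  66.] 0.87
shackle [225. 199.  46.  48.] 0.82
tcp px [[324. 247.]]
```

View pics/w3.png

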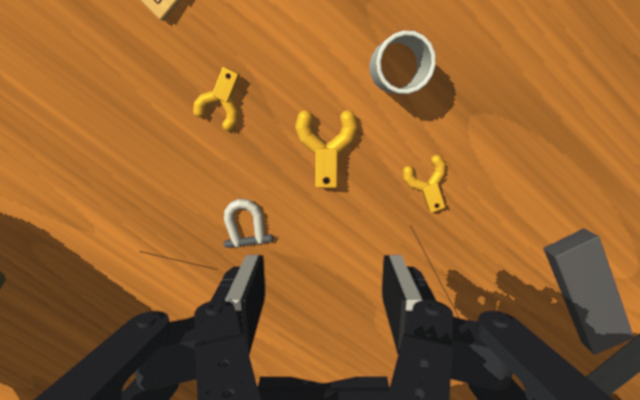

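The wrist view shows the big jaw at (326,150), already aligned with the fingers. The chimney is at (402,62) and the shackle at (248,222).

```bash
cat > j.py <<'E'
from fit import *
Y=((15,140,70),(35,255,255))
P=read_camera("wrist");T=read_camera("top");o=[]
for p,b in ((P,(290,100,72,95)),(T,(430,203,45,43))):
    m,ce=mask(p,*Y,b);o.append((p,ce));c,a,L,w=axis(p,m,.010);print(c.round(4),round(a,3),round(L,4),round(w,4))
print(tri(o).round(4))
# chimney: rim circles, top ring z=.05
o=[]
for p,(l,t,w,h) in ((P,(372,28,61,66)),(T,(446,166,28,31))):
    d=spotter.spot_in("chimney",p);print([ (np.round(x["bbox"]),x["conf"]) for x in d[:2]])
def chim(p,X):
    a=np.linspace(0,2*np.pi,48);c=np.c_[.025*np.cos(a),.025*np.sin(a)]
    q=np.vstack([proj(p,np.c_[c+X,0*a+z]) for z in (0,.05)]);return np.r_[q.min(0),q.max(0)-q.min(0)]
from scipy.optimize import least_squares
for p in (P,T):
    b=np.array(spotter.spot_in("chimney",p)[0]["bbox"])
    r=least_squares(lambda X:chim(p,X)-b,[.56,-.3]);print("chimney",r.x.round(4),r.fun.round(1))
E
python3 j.py
```

```text
[ 0.4569 -0.2983] -2.458 0.0946 0.0741
[ 0.4595 -0.2978] 1.685 0.1082 0.0991
[ 0.4616 -0.2906  0.016 ]
[]
[(array([450., 167.,  24.,  25.]), 0.76)]Traceback (most recent call last):
  File "j.py", line 16, in <module>
    b=np.array(spotter.spot_in("chimney",p)[0]["bbox"])
               ~~~~~~~~~~~~~~~~~~~~~~~~~~~~^^^
IndexError: list index out of range
```

```bash
sed -i 's/Y=((15,140,70)/Y=((19,150,70)/; s/^    b=np.array.*/    for k in range(4):\n        d=spotter.spot_in("chimney",p)\n        if d: break\n        p=read_camera("wrist" if p is P else "top")\n    b=np.array(d[0]["bbox"]) if d else np.array([372,28,61,66.])/; /^for p,(l,t,w,h)/,/print(\[/d' j.py; python3 j.py
```

```text
[ 0.4554 -0.2993] 0.683 0.0767 0.0594
[ 0.4601 -0.2962] -0.893 0.0585 0.0572
[ 0.4596 -0.2959  0.0132]
chimney [ 0.561  -0.2979] [-0.5 -0.3  3.  -4.7]
chimney [ 0.5617 -0.3073] [-0.2 -0.1  4.2 -1.5]
```

Call:
{"api": "servo_tool", "payload": {
  "rows": [
    [[0, -0.001, -0.05], 0],
    [[0, 0, -0.05], 0],
    [[0, 0, -0.05], 0],
    [[0, 0, -0.04], 0],
    [[0, 0, -0.02], 0],
    [[0, 0, -0.01], 0],
    [[0, 0, -0.004], 0],
    [[0, 0, 0], 0],
    [[0, 0, 0], 0]
  ],
  "claw": 0
}}

```text
time_s: 21.92
tcp_pos: [0.4406, -0.3122, -0.0227]
eef_rot: [3.14, -0.0, 0.681]
force: [0.2, 0.1, -0.5]
gripper_width: 0.0425
grip_force: 0.0
```

Call:
{"api": "servo_tool", "payload": {
  "rows": [
    [[0, 0, 0], 0],
    [[0, 0, 0], 0],
    [[0, 0, 0], 0],
    [[0, 0, 0], 0],
    [[0, 0, 0], 0]
  ],
  "claw": -1,
  "grip_force": 60
}}

```text
time_s: 22.55
tcp_pos: [0.4405, -0.3122, -0.0228]
eef_rot: [3.14, -0.0, 0.681]
force: [-0.5, 0.4, 6.2]
gripper_width: 0.0207
grip_force: 61.0
```

Call:
{"api": "servo_tool", "payload": {
  "rows": [
    [[0, 0, 0.02], 0],
    [[0, 0, 0.05], 0],
    [[0, 0, 0.05], 0],
    [[0.0099, 0.0433, 0], -0.133],
    [[0.0099, 0.0433, 0], -0.133],
    [[0.0099, 0.0433, 0], -0.133],
    [[0.0099, 0.0433, 0], -0.133],
    [[0.0099, 0.0433, 0], -0.133],
    [[0.0099, 0.0433, 0], -0.133],
    [[0, 0, 0], 0],
    [[0, 0, 0], 0]
  ]
}}

```text
time_s: 23.92
tcp_pos: [0.4985, -0.0518, 0.0953]
eef_rot: [3.141, 0.002, -0.116]
force: [0.2, 0.7, -2.1]
gripper_width: 0.0203
grip_force: 60.1
```

```bash
cat > jj.py <<'E'
from fit import *
P=read_camera("wrist");m,ce=mask(P,(19,150,70),(35,255,255),(240,100,170,250));ys,xs=np.nonzero(m);print(xs.min(),xs.max(),ys.min(),ys.max(),monitor.observe()["tcp_pos"].round(4));save(P,"jj")
E
python3 jj.py
```

```text
245 400 139 320 [ 0.4986 -0.0523  0.0955]
```

View pics/jj.png

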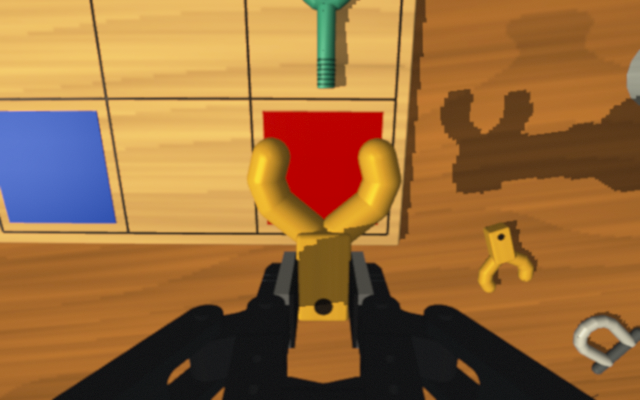

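The picture shows the jaw held level over the red felt, and the green bolt lying straight in the square behind it. I'll lower the jaw.

Call:
{"api": "servo_tool", "payload": {
  "rows": [
    [[0.001, 0, -0.04], 0],
    [[0, 0, -0.04], 0],
    [[0, 0, -0.02], 0],
    [[0, 0, -0.006], 0],
    [[0, 0, -0.003], 0],
    [[0, 0, 0], 0],
    [[0, 0, 0], 0]
  ]
}}

```text
time_s: 24.85
tcp_pos: [0.5011, -0.052, -0.0118]
eef_rot: [3.141, -0.002, -0.117]
force: [-0.9, -0.0, -1.2]
gripper_width: 0.0203
grip_force: 60.1
```

Call:
{"api": "servo_tool", "payload": {
  "rows": [
    [[0, 0, 0], 0],
    [[0, 0, 0], 0],
    [[0, 0, 0.01], 0],
    [[0, 0, 0.04], 0],
    [[0, 0, 0.05], 0],
    [[0, 0, 0.05], 0],
    [[0, 0, 0], 0]
  ],
  "claw": -0.1
}}

```text
time_s: 25.72
tcp_pos: [0.504, -0.0525, 0.1438]
eef_rot: [3.141, -0.012, -0.117]
force: [0.3, 0.9, -0.1]
gripper_width: 0.0383
grip_force: 0.0
```

Call:
{"api": "servo_tool", "payload": {
  "rows": [
    [[0.0011, 0.0301, 0.0042], 0.18],
    [[0.0011, 0.0301, 0.0042], 0.18],
    [[0.0011, 0.0301, 0.0042], 0.18],
    [[0.0011, 0.0301, 0.0042], 0.18],
    [[0.0011, 0.0301, 0.0042], 0.18],
    [[0.0011, 0.0301, 0.0042], 0.18],
    [[0.0011, 0.0301, 0.0042], 0.18],
    [[0.0011, 0.0301, 0.0042], 0.18],
    [[0.0011, 0.0301, 0.0042], 0.18],
    [[0.0011, 0.0301, 0.0042], 0.18],
    [[0.0011, 0.0301, 0.0042], 0.18],
    [[0.0011, 0.0301, 0.0042], 0.18],
    [[0.0011, 0.0301, 0.0042], 0.18],
    [[0.0011, 0.0301, 0.0042], 0.18],
    [[0.0011, 0.0301, 0.0042], 0.18],
    [[0, 0, 0], 0],
    [[0, 0, 0], 0]
  ],
  "claw": 0
}}

```text
time_s: 27.85
tcp_pos: [0.5163, 0.3991, 0.1992]
eef_rot: [-3.14, -0.0, 2.582]
force: [-0.4, 0.5, -0.3]
gripper_width: 0.0427
grip_force: 0.0
```

```bash
cat > br.py <<'E'
from fit import *
s=monitor.observe();print(s["tcp_pos"].round(4),s["eef_rot"].round(3))
P=read_camera("wrist");T=read_camera("top");o=[]
for nm,p in (("w",P),("t",T)):
    for d in spotter.spot_in("bright_bolt",p)[:3]: print(nm,np.round(d["bbox"]),round(d["conf"],2))
save(P,"br")
b=proj(P,[[.53,.392,.006]])[0];print(b)
l,t=max(int(b[0])-70,0),max(int(b[1])-70,0)
for p,bx in ((P,(l,t,140,140)),(T,(145,142,40,42))):
    m,ce=mask(p,(2,200,110),(12,255,255),bx);print(m.sum(),ce);o.append((p,ce))
    try: print([np.round(v,4) for v in bolt(p,m)])
    except Exception as e: print(e)
print(tri(o).round(4))
E
python3 br.py
```

```text
[0.5163 0.3991 0.1992] [-3.14  -0.     2.582]
w [313. 131.  33.  86.] 0.93
t [151. 148.  29.  30.] 0.52
[323.59875354 182.48209374]
691 [329.34008683 176.56295224]
[array([0.5296, 0.3991]), np.float64(-0.5924), np.float64(0.085), array([0.5487, 0.3863]), array([0.5286, 0.3997]), np.float64(-0.0671)]
197 [166.02538071 161.        ]
[array([0.5267, 0.4015]), np.float64(-0.5638), np.float64(0.0826), array([0.5461, 0.3892]), array([0.5305, 0.3991]), np.float64(-0.0615)]
[ 0.5339  0.3987 -0.0028]
```

View pics/br.png

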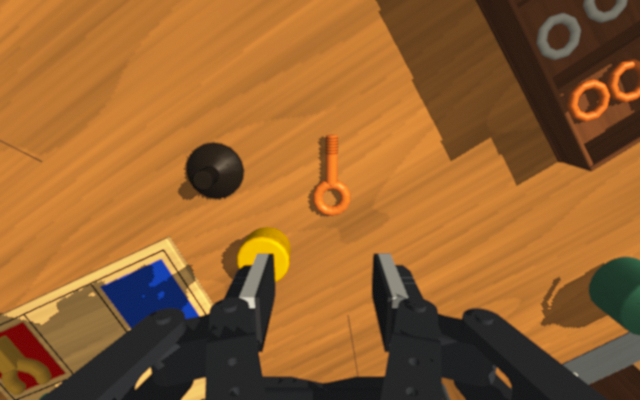

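The picture shows the bright bolt at (331,175) with its tail up and ring down, next to the tin at (264,255) and the cap at (214,170). I'll grasp it.

Call:
{"api": "servo_tool", "payload": {
  "rows": [
    [[0, 0.008, -0.05], -0.025],
    [[0, 0, -0.05], 0],
    [[0, 0, -0.05], 0],
    [[0, 0, -0.04], 0],
    [[0, 0, -0.02], 0],
    [[0, 0, -0.01], 0],
    [[0, 0, -0.0055], 0],
    [[0, 0, 0], 0],
    [[0, 0, 0], 0]
  ]
}}

```text
time_s: 29.18
tcp_pos: [0.5176, 0.4084, -0.0239]
eef_rot: [3.139, 0.001, 2.558]
force: [-0.3, -0.0, -0.4]
gripper_width: 0.0426
grip_force: 0.0
```

Call:
{"api": "servo_tool", "payload": {
  "rows": [
    [[0, 0, 0], 0],
    [[0, 0, 0], 0],
    [[0, 0, 0], 0],
    [[0, 0, 0], 0],
    [[0, 0, 0], 0]
  ],
  "claw": -1,
  "grip_force": 50
}}

```text
time_s: 29.8
tcp_pos: [0.5171, 0.4081, -0.0246]
eef_rot: [3.141, 0.0, 2.558]
force: [-0.9, -0.8, 5.8]
gripper_width: 0.0095
grip_force: 49.0
```

Call:
{"api": "servo_tool", "payload": {
  "rows": [
    [[0, 0, 0.02], 0],
    [[0, 0, 0.05], 0],
    [[0, 0, 0.05], 0],
    [[-0.0003, -0.0514, 0], 0.066],
    [[-0.0003, -0.0514, 0], 0.066],
    [[-0.0003, -0.0514, 0], 0.066],
    [[-0.0003, -0.0514, 0], 0.066],
    [[-0.0003, -0.0514, 0], 0.066],
    [[-0.0003, -0.0514, 0], 0.066],
    [[-0.0003, -0.0514, 0], 0.066],
    [[0, 0, 0], 0],
    [[0, 0, -0.04], 0],
    [[0, 0, -0.04], 0],
    [[0, 0, -0.02], 0],
    [[0, 0, -0.006], 0],
    [[0, 0, -0.003], 0],
    [[0, 0, 0], 0],
    [[0, 0, 0], 0]
  ]
}}

```text
time_s: 32.05
tcp_pos: [0.5156, 0.0481, -0.0132]
eef_rot: [3.141, 0.002, 3.02]
force: [0.4, -0.6, -1.1]
gripper_width: 0.0098
grip_force: 49.0
```

Call:
{"api": "servo_tool", "payload": {
  "rows": [
    [[0, 0, 0], 0],
    [[0, 0, 0], 0],
    [[0, 0, 0.01], 0],
    [[0, 0, 0.04], 0],
    [[0, 0, 0.05], 0],
    [[0, 0, 0.05], 0],
    [[0, 0, 0], 0]
  ],
  "claw": -0.4
}}

```text
time_s: 32.92
tcp_pos: [0.5185, 0.0479, 0.1423]
eef_rot: [3.14, 0.012, 3.02]
force: [0.3, 0.3, -0.1]
gripper_width: 0.0257
grip_force: 0.0
```

Call:
{"api": "servo_tool", "payload": {
  "rows": [
    [[0.0064, -0.0497, 0.0093], 0],
    [[0.0064, -0.0497, 0.0093], 0],
    [[0.0064, -0.0497, 0.0093], 0],
    [[0.0064, -0.0497, 0.0093], 0],
    [[0.0064, -0.0497, 0.0093], 0],
    [[0.0064, -0.0497, 0.0093], 0],
    [[0.0064, -0.0497, 0.0093], 0],
    [[0, 0, 0], 0],
    [[0, 0, 0], 0]
  ],
  "claw": 1
}}

```text
time_s: 34.05
tcp_pos: [0.5589, -0.2993, 0.1997]
eef_rot: [3.14, -0.002, 3.019]
force: [0.6, -0.3, -0.3]
gripper_width: 0.0851
grip_force: 0.0
```

```bash
cat > ch.py <<'E'
from fit import *
from scipy.optimize import least_squares
s=monitor.observe();print(s["tcp_pos"].round(4),s["eef_rot"].round(3))
a=np.linspace(0,2*np.pi,48,endpoint=False)
def model(p,X):
    q=np.vstack([proj(p,np.c_[X[0]+.025*np.cos(a),X[1]+.025*np.sin(a),0*a+z]) for z in (0,.05)]);return np.r_[q.min(0),q.max(0)]
obs=[]
for n in ("wrist","wrist","top","scene"):
    p=read_camera(n)
    for d in spotter.spot_in("chimney",p)[:2]:
        b=np.array(d["bbox"]);b=np.r_[b[:2],b[:2]+b[2:]]
        r=least_squares(lambda X:model(p,X)-b,[.56,-.3]);print(n,b.round(),round(d["conf"],2),r.x.round(4),r.fun.round(1))
        if abs(r.fun).max()<5: obs.append((p,b))
    if n=="wrist": save(p,"ch")
r=least_squares(lambda X:np.r_[model2(X)],[.56,-.3,.05]) if 0 else None
E
python3 ch.py
```

```text
[ 0.5589 -0.2993  0.1997] [ 3.140e+00 -2.000e-03  3.019e+00]
wrist [295. 142. 346. 207.] 0.74 [ 0.5598 -0.3004] [-1.8  2.2  1.8 -2. ]
wrist [292. 140. 346. 203.] 0.67 [ 0.5573 -0.3009] [-0.3  1.2  0.3 -1.1]
top [336. 171. 366. 198.] 0.37 [ 0.5216 -0.0537] [ 3.7  0.7 -3.5 -0.7]
scene [242. 147. 259. 169.] 0.64 [ 0.559 -0.284] [-0.3  0.1  0.3 -0.1]
```

View pics/ch.png

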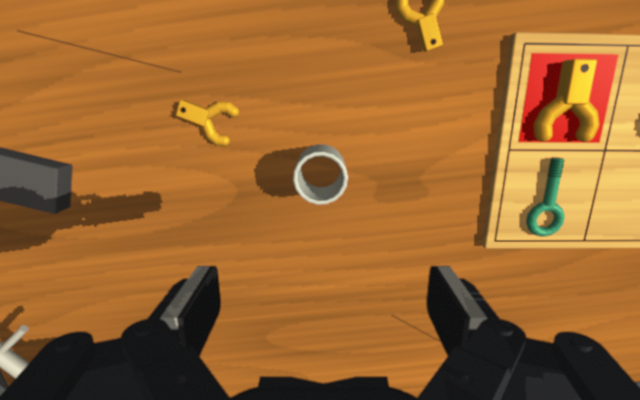

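The picture shows the chimney's rim centred at about (321,176), midway between the fingers. Jaw and green bolt sit well in their squares. I'll descend straight.

Call:
{"api": "servo_tool", "payload": {
  "rows": [
    [[-0.001, 0, -0.05], 0],
    [[0, 0, -0.05], 0],
    [[0, 0, -0.05], 0],
    [[0, 0, -0.03], 0],
    [[0, 0, -0.015], 0],
    [[0, 0, -0.005], 0],
    [[0, 0, 0], 0],
    [[0, 0, 0], 0]
  ]
}}

```text
time_s: 35.45
tcp_pos: [0.5596, -0.3007, 0.0025]
eef_rot: [-3.14, 0.003, 3.02]
force: [0.1, -0.2, 0.3]
gripper_width: 0.0855
grip_force: 0.0
```

Call:
{"api": "servo_tool", "payload": {
  "rows": [
    [[0, 0, 0], 0],
    [[0, 0, 0], 0],
    [[0, 0, 0], 0],
    [[0, 0, 0], 0],
    [[0, 0, 0], 0]
  ],
  "claw": -0.2,
  "grip_force": 35
}}

```text
time_s: 36.08
tcp_pos: [0.5591, -0.3003, 0.0018]
eef_rot: [-3.141, 0.001, 3.02]
force: [-0.8, 0.5, 4.8]
gripper_width: 0.0493
grip_force: 36.7
```

Call:
{"api": "servo_tool", "payload": {
  "rows": [
    [[0, 0, 0.02], 0],
    [[0, 0, 0.05], 0],
    [[0, 0, 0.05], 0],
    [[-0.0018, 0.0495, 0], 0],
    [[-0.0018, 0.0495, 0], 0],
    [[-0.0018, 0.0495, 0], 0],
    [[-0.0018, 0.0495, 0], 0],
    [[-0.0018, 0.0495, 0], 0],
    [[-0.0018, 0.0495, 0], 0],
    [[-0.0018, 0.0495, 0], 0],
    [[-0.0018, 0.0495, 0], 0],
    [[-0.0018, 0.0495, 0], 0],
    [[0, 0, 0], 0],
    [[0, 0, -0.04], 0],
    [[0, 0, -0.04], 0],
    [[0, 0, -0.02], 0],
    [[0, 0, -0.006], 0],
    [[0, 0, -0.003], 0],
    [[0, 0, 0], 0],
    [[0, 0, 0], 0]
  ]
}}

```text
time_s: 38.58
tcp_pos: [0.5432, 0.1457, 0.013]
eef_rot: [3.141, 0.002, 3.02]
force: [1.2, 0.3, -1.0]
gripper_width: 0.049
grip_force: 36.7
```

Call:
{"api": "servo_tool", "payload": {
  "rows": [
    [[0, 0, 0], 0],
    [[0, 0, 0], 0],
    [[0, 0, 0], 0],
    [[0, 0, 0.02], 0],
    [[0, 0, 0.05], 0],
    [[0, 0, 0.05], 0],
    [[0, 0, 0.05], 0],
    [[0, 0, 0], 0],
    [[0, 0, 0], 0]
  ],
  "claw": 0.6
}}

```text
time_s: 39.7
tcp_pos: [0.5422, 0.1456, 0.1825]
eef_rot: [3.141, 0.001, 3.02]
force: [-0.2, -0.2, -0.6]
gripper_width: 0.068
grip_force: 0.0
```

```bash
cat > ch2.py <<'E'
from fit import *
from scipy.optimize import least_squares
s=monitor.observe();print(s["tcp_pos"].round(4),s["eef_rot"].round(3))
a=np.linspace(0,2*np.pi,48,endpoint=False)
def model(p,X):
    q=np.vstack([proj(p,np.c_[X[0]+.025*np.cos(a),X[1]+.025*np.sin(a),0*a+z]) for z in (.01,.06)]);return np.r_[q.min(0),q.max(0)]
for n in ("wrist","wrist","wrist","top","scene"):
    p=read_camera(n)
    for d in spotter.spot_in("chimney",p)[:2]:
        b=np.array(d["bbox"]);b=np.r_[b[:2],b[:2]+b[2:]]
        r=least_squares(lambda X:model(p,X)-b,[.54,.145]);print(n,b.round(),round(d["conf"],2),r.x.round(4),r.fun.round(1))
    if n=="wrist": save(p,"ch2");m,ce=mask(p,(105,120,50),(130,255,255),(200,60,250,200));c,aa,L,w=axis(p,m,.011);print("blue",c.round(4),round(aa,3),L,w)
for q in ("chimney_cap","grease_tin"):
  for n in ("wrist","top","scene"):
    p=read_camera(n)
    for d in spotter.spot_in(q,p)[:1]: print(q,n,np.round(d["bbox"]),round(d["conf"],2))
E
python3 ch2.py
```

```text
[0.5422 0.1456 0.1825] [3.141e+00 1.000e-03 3.020e+00]
wrist [293. 146. 349. 215.] 0.77 [0.543  0.1449] [-1.9  1.3  1.9 -1.2]
blue [0.5427 0.1461] 3.021 0.08137475 0.081303395
blue [0.5426 0.1462] 1.451 0.08134623 0.08107617
wrist [295. 148. 350. 218.] 0.63 [0.5432 0.1459] [-2.4  1.3  2.4 -1.1]
blue [0.5429 0.1461] -1.691 0.08138839 0.080054194
top [433. 267. 459. 294.] 0.5 [ 0.3256 -0.283 ] [-1.8  1.1  1.7 -1.1]
top [267. 157. 278. 176.] 0.49 [0.5414 0.1328] [-6.3 -3.9  6.6  3.9]
scene [313. 239. 329. 265.] 0.66 [0.5486 0.1518] [-1.5  0.2  1.5 -0.2]
chimney_cap wrist [445.  27.  72.  73.] 0.59
chimney_cap scene [368. 278.  23.  22.] 0.9
grease_tin wrist [448. 146.  70.  60.] 0.67
grease_tin top [356. 134.  14.  31.] 0.57
grease_tin scene [336. 289.  25.  25.] 0.6
```

View pics/ch2.png

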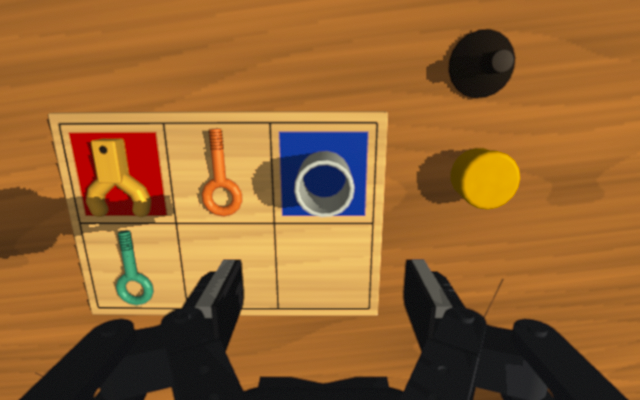

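The picture shows the chimney upright on blue, the bright bolt in the middle, and jaw and green bolt in place. The cap is at (481,63). I'll move over the cap and fit it numerically.

Call:
{"api": "servo_tool", "payload": {
  "rows": [
    [[-0.022, 0.039, 0.0045], 0],
    [[-0.022, 0.039, 0.0045], 0],
    [[-0.022, 0.039, 0.0045], 0],
    [[-0.022, 0.039, 0.0045], 0],
    [[0, 0, 0], 0],
    [[0, 0, 0], 0]
  ],
  "claw": 0
}}

```text
time_s: 41.55
tcp_pos: [0.4543, 0.3014, 0.1997]
eef_rot: [-3.141, 0.0, 3.02]
force: [0.1, -0.1, 0.5]
gripper_width: 0.0427
grip_force: 0.0
```

```bash
cat > cap.py <<'E'
from fit import *
from scipy.optimize import least_squares
s=monitor.observe();print(s["tcp_pos"].round(4),s["eef_rot"].round(3))
a=np.linspace(0,2*np.pi,48,endpoint=False)
def pts(X): return np.vstack([np.c_[X[0]+r*np.cos(a),X[1]+r*np.sin(a),0*a+z] for r,z in ((.03,.0),(.009,.021),(.009,.044))])
def bb(q): return np.r_[q.min(0),q.max(0)]
for n in ("wrist","wrist","scene","top"):
    p=read_camera(n)
    for d in spotter.spot_in("chimney_cap",p)[:1]:
        b=np.array(d["bbox"]);b=np.r_[b[:2],b[:2]+b[2:]]
        r=least_squares(lambda X:bb(proj(p,pts(X)))-b,[.455,.302]);print(n,b.round(),round(d["conf"],2),r.x.round(4),r.fun.round(1))
        if n=="wrist":
            l,t=(b[:2]-12).astype(int);w,h=(b[2:]-b[:2]+24).astype(int)
            m,ce=mask(p,(0,0,0),(180,255,60),(l,t,w,h));ys,xs=np.nonzero(m);bm=np.r_[xs.min(),ys.min(),xs.max()+1,ys.max()+1]
            r=least_squares(lambda X:bb(proj(p,pts(X)))-bm,[.455,.302]);print(" mask",bm,r.x.round(4),r.fun.round(1),m.sum())
E
python3 cap.py
```

```text
[0.4543 0.3014 0.1997] [-3.141  0.     3.02 ]
wrist [293. 144. 354. 201.] 0.85 [0.4614 0.3022] [ 1.8  0.6 -1.8 -0.7]
 mask [295 144 351 198] [0.4603 0.3016] [-0.5 -0.9  0.5  1. ] 2295
wrist [293. 141. 352. 199.] 0.73 [0.4594 0.3005] [ 0.8  1.1 -0.8 -1.3]
 mask [296 144 351 198] [0.4605 0.3015] [-1.  -0.9  1.   1. ] 2296
scene [370. 278. 392. 301.] 0.7 [0.4594 0.3112] [-0.5  0.3  0.5 -0.3]
```

Call:
{"api": "servo_tool", "payload": {
  "rows": [
    [[0.0055, 0.0005, -0.05], 0],
    [[0, 0, -0.05], 0],
    [[0, 0, -0.05], 0],
    [[0, 0, -0.03], 0],
    [[0, 0, -0.015], 0],
    [[0, 0, -0.0045], 0],
    [[0, 0, 0], 0],
    [[0, 0, 0], 0]
  ]
}}

```text
time_s: 42.95
tcp_pos: [0.4609, 0.3027, 0.0019]
eef_rot: [3.14, 0.002, 3.02]
force: [0.7, 0.3, -0.5]
gripper_width: 0.0428
grip_force: 0.0
```

Call:
{"api": "servo_tool", "payload": {
  "rows": [
    [[0, 0, 0], 0],
    [[0, 0, 0], 0],
    [[0, 0, 0], 0],
    [[0, 0, 0], 0],
    [[0, 0, 0], 0]
  ],
  "claw": -1,
  "grip_force": 50
}}

```text
time_s: 43.58
tcp_pos: [0.4605, 0.3025, 0.0013]
eef_rot: [3.141, 0.001, 3.02]
force: [-0.4, -0.3, 5.8]
gripper_width: 0.0163
grip_force: 49.1
```

Call:
{"api": "servo_tool", "payload": {
  "rows": [
    [[0, 0, 0.02], 0],
    [[0, 0, 0.05], 0],
    [[0, 0, 0.06], 0],
    [[0, 0, 0], 0],
    [[0, 0, 0], 0]
  ]
}}

```text
time_s: 44.2
tcp_pos: [0.4595, 0.302, 0.1306]
eef_rot: [3.141, 0.0, 3.02]
force: [0.7, 0.5, -1.3]
gripper_width: 0.0159
grip_force: 49.1
```

```bash
cat > capin.py <<'E'
from fit import *
s=monitor.observe();t=s["tcp_pos"];print(t.round(4),round(s["gripper_width"],4))
p=read_camera("wrist");print([(np.round(d["bbox"]),round(d["conf"],2)) for d in spotter.spot_in("chimney_cap",p)[:2]])
g=cv2.cvtColor(p["frame"],cv2.COLOR_RGB2GRAY)
# front (upper) outline of the dark cap disc in the columns round the centre
for c in (300,321,340): print(c,np.nonzero(g[120:330,c]<50)[0][:1]+120)
# what rows would the rim's front edge have at h above TCP, cap axis at forward offset f
y=s["eef_rot"][2];f=np.array([np.cos(y),np.sin(y),0])
cam,_=ray(p,[[320,200]]);sg=np.sign((cam-t)@f)
for o in (-.004,0,.004): print(o,proj(p,[t+sg*f*(.03+o)+[0,0,z] for z in (0,.002)])[:,1].round(1))
E
python3 capin.py
```

```text
[0.4595 0.302  0.1306] 0.0159
[(array([263., 188., 120., 118.]), 0.62)]
300 [194]
321 [189]
340 [192]
-0.004 [196.5 197.7]
0 [188.7 189.8]
0.004 [180.7 181.7]
```

The front edge of the cap's rim is at row 189, where an offset of 0 from the TCP would put it, so the cap's axis is on the TCP. I'll carry it over the chimney.

Call:
{"api": "servo_tool", "payload": {
  "rows": [
    [[0.0207, -0.0392, 0], 0],
    [[0.0207, -0.0392, 0], 0],
    [[0.0207, -0.0392, 0], 0],
    [[0.0208, -0.0392, 0], 0],
    [[0, 0, 0], 0],
    [[0, 0, -0.03], 0],
    [[0, 0, -0.02], 0],
    [[0, 0, -0.01], 0],
    [[0, 0, -0.005], 0],
    [[0, 0, 0], 0],
    [[0, 0, -0.003], 0],
    [[0, 0, 0], 0],
    [[0, 0, 0], 0],
    [[0, 0, 0], 0]
  ]
}}

```text
time_s: 46.05
tcp_pos: [0.5428, 0.1453, 0.0625]
eef_rot: [3.141, 0.0, 3.02]
force: [0.1, 0.2, -1.5]
gripper_width: 0.0159
grip_force: 49.1
```

Call:
{"api": "servo_tool", "payload": {
  "rows": [
    [[0, 0, -0.001], 0],
    [[0, 0, 0], 0],
    [[0, 0, 0], 0]
  ]
}}

```text
time_s: 46.42
tcp_pos: [0.5428, 0.1453, 0.0614]
eef_rot: [3.142, 0.0, 3.02]
force: [-0.6, -0.1, 0.7]
gripper_width: 0.0157
grip_force: 49.3
```

Call:
{"api": "servo_tool", "payload": {
  "rows": [
    [[0, 0, 0], 0],
    [[0, 0, 0], 0],
    [[0, 0, 0], 0],
    [[0, 0, 0.01], 0],
    [[0, 0, 0.03], 0],
    [[0, 0, 0.05], 0],
    [[0, 0, 0.05], 0],
    [[0, 0, 0], 0],
    [[0, 0, 0], 0]
  ],
  "claw": -0.3
}}

```text
time_s: 47.55
tcp_pos: [0.5425, 0.1452, 0.2014]
eef_rot: [3.141, 0.0, 3.02]
force: [-0.7, -0.2, -0.7]
gripper_width: 0.0296
grip_force: 0.0
```

```bash
cat > chk.py <<'E'
from fit import *
from scipy.optimize import least_squares
print(monitor.observe()["tcp_pos"].round(4),monitor.observe()["time_s"])
a=np.linspace(0,2*np.pi,48,endpoint=False)
def pts(X): return np.vstack([np.c_[X[0]+r*np.cos(a),X[1]+r*np.sin(a),0*a+z] for r,z in ((.03,.06),(.009,.081),(.009,.104))])
bb=lambda q:np.r_[q.min(0),q.max(0)]
for n in ("wrist","wrist","scene"):
    p=read_camera(n)
    for d in spotter.spot_in("chimney_cap",p)[:1]:
        b=np.array(d["bbox"]);b=np.r_[b[:2],b[:2]+b[2:]]
        r=least_squares(lambda X:bb(proj(p,pts(X)))-b,[.543,.145]);print(n,b.round(),round(d["conf"],2),r.x.round(4),r.fun.round(1))
    if n=="wrist":
        l,t=(b[:2]-12).astype(int);w,h=(b[2:]-b[:2]+24).astype(int)
        m,ce=mask(p,(0,0,0),(180,255,60),(l,t,w,h));ys,xs=np.nonzero(m);bm=np.r_[xs.min(),ys.min(),xs.max()+1,ys.max()+1]
        r=least_squares(lambda X:bb(proj(p,pts(X)))-bm,[.543,.145]);print(" mask",bm,r.x.round(4),r.fun.round(1))
        red=np.array([.518,-.054])
        for q,lo,hi in (("bright_bolt",(2,200,110),(12,255,255)),("green_bolt",(65,70,30),(100,255,255)),("gaff_jaw",(19,150,70),(35,255,255))):
            for d in spotter.spot_in(q,p)[:2]:
                bx=np.array(d["bbox"]);l,t=(bx[:2]-5).astype(int).clip(0);w,h=(bx[2:]+10).astype(int)
                try:
                    m,ce=mask(p,lo,hi,(l,t,w,h));v=axis(p,m,.02)[0:3] if q=="gaff_jaw" else bolt(p,m,.016)[:3]
                    R=np.array([[.9925,-.122],[.122,.9925]]);print(q,bx.round(),[np.round(k,4) for k in v],"in red frame",(R@(v[0]-red)).round(4))
                except Exception as e: print(q,bx.round(),e)
    for d in spotter.spot_in("grease_tin",p)[:1]: bx=d["bbox"];print("tin",n,np.round(bx),onz(p,[[bx[0]+bx[2]/2,bx[1]+bx[3]/2]],.018).round(3))
E
python3 chk.py
```

```text
[0.5425 0.1452 0.2014] 47.55
wrist [288. 145. 358. 216.] 0.81 [0.5443 0.1463] [ 1.7  2.5 -1.7 -2.9]
 mask [290 147 356 211] [0.5431 0.1463] [-0.6 -0.7  0.6  0.8]
bright_bolt [207. 122.  38.  90.] [array([0.533 , 0.0454]), np.float64(-0.2274), np.float64(0.0817)] in red frame [0.0027 0.1005]
green_bolt [124. 222.  37.  76.] [array([ 0.6226, -0.0679]), np.float64(-0.3175), np.float64(0.0832)] in red frame [ 0.1055 -0.001 ]
green_bolt [209. 123.  38.  86.] attempt to get argmax of an empty sequence
gaff_jaw [ 96. 134.  63.  75.] [array([ 0.521 , -0.0525], dtype=float32), np.float32(-0.072), np.float32(0.0753)] in red frame [0.0028 0.0018]
gaff_jaw [  0. 113.   2.  10.] [array([ 0.4536, -0.1585], dtype=float32), np.float32(2.7634), np.float32(0.0099)] in red frame [-0.0511 -0.1116]
tin wrist [442. 145.  66.  52.] [[0.562 0.298 0.018]]
wrist [289. 147. 360. 215.] 0.82 [0.5435 0.1471] [ 1.7  1.3 -1.7 -1.5]
 mask [290 148 357 213] [0.5432 0.1464] [-0.3 -0.3  0.3  0.4]
bright_bolt [209. 124.  38.  88.] [array([0.5325, 0.0453]), np.float64(-0.2171), np.float64(0.0818)] in red frame [0.0023 0.1003]
green_bolt [124. 225.  35.  71.] [array([ 0.6229, -0.0678]), np.float64(-0.3055), np.float64(0.0828)] in red frame [ 0.1058 -0.0009]
gaff_jaw [ 98. 135.  61.  72.] [array([ 0.5214, -0.0517], dtype=float32), np.float32(-0.1195), np.float32(0.074)] in red frame [0.0031 0.0027]
tin wrist [442. 144.  66.  56.] [[0.562 0.298 0.018]]
scene [313. 236. 333. 256.] 0.69 [0.543  0.1525] [-1.3 -1.   1.3  0.9]
tin scene [336. 285.  24.  30.] [[0.555 0.297 0.018]]
```

All pieces measure within tolerance: cap to chimney about 1 mm, bolts and jaw at most 6 mm off centre. I'm handing in.

```bash
python3 -c "
from plant import workorder
print(workorder.sign_off())"
```

```text
the job is handed in; nothing more can be done
None
```

I laid out the repair order and handed it in after about 48 s of robot time; the judge's verdict was not shown. My last camera check put the jaw and both bolts within about 6 mm of their centres and the cap within about 1 mm of the chimney's axis, with the tin where it was; I did not re-measure the shackle.

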